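# Shingle the spot plates on the drying tray

## Robot

A 6-joint arm with a two-finger parallel gripper is mounted at the origin on the work surface. World frame = base frame: x ahead of the robot, y to its left, z up, the work surface at z = 0. Lengths are in mm, angles in rad, forces in N, time in s.
With the tool pointing down it reaches from about 275 to 750 mm from the base axis. Payload 10.2 kg.
Tool frame: the origin (TCP) lies between the finger pads; the fingertips stand 8 mm ahead of it and the grasp point (between the pads) lies 11 mm behind it; z points along the fingers, x is the direction in which the jaws open and shut, and the axes are right-handed (so a half turn about z gives the same grasp; the last joint's range is limited). The gripper opens to 85 mm and grips with 20 to 120 N. Pads are 22 mm wide; open, the fingers measure 114 mm over their backs; the gripper's body (76 mm by 85 mm) begins 54 mm behind the grasp point. The pads swing forward as they close: fully open they stand 13 mm farther back than shut.
Start: joints at [-1.453, 0.313, 1.498, -0, 1.331, -0.223], TCP at [175.464, -494.817, 239.294] pointing down, gripper open.
Joint ranges: [-2.94, 2.94], [-0.97, 2.17], [0.19, 2.56], [-1.23, 4.37], [0.02, 3.11], [-2.88, 2.88]. Speed limits (rad/s): [2.39, 2.39, 3.01, 3.14, 3.14, 3.14].

## Interface

Orientations are given as a unit quaternion [w, x, y, z].
In Python, from rig import sense, eyes, ctrl gives the robot as it stands.
- The arm moves only by the tool move_arm, never from a script. Its argument "rows" is a list that holds one entry, the list of rows, each a list of 5 numbers: the shift along the tool's x, y, z in mm, then the turn about the tool's z in units of 6 degrees (1.0 is 6 degrees), then the gripper command: -1 is shut, 1 is fully open, values between are in proportion. In form: [[[dx, dy, dz, roll, jaw], ...]]. A call has 1 to 12 rows; each row is the pose to reach, as a shift and turn from the pose measured when the call began, along the tool's axes at that moment; what a row does not reach only later rows make up. A row lasts 1/8 s, in which the tool goes at most 62.5 mm and 10.7 degrees, less where a joint would pass 70% of its speed; a pose out of reach is approached as far as the arm can. A call with a gripper value outside its range is refused whole. The fingers move at their own pace and stop on an object; "squeeze" is the grip in N (left out, the last holds). Time passes only in rows, so rows that repeat a pose let the fingers close. It gives the time, the measured TCP pose, the force and the opening at its end, in the units of the state.
- sense(): the state, without advancing time (a new reading comes with each control period).
- eyes.capture(name): name is "scene" or "side" or "wrist"; returns a dict with "color" (480x640x3 uint8, blue, green, red), "vertical_fov" (degrees; the focal length in pixels is half the picture's height over the tangent of half this angle, whatever the lens; pixels are square), "cx", "cy" (the principal point, pixels), "k1" (the pictures are not rectified: a ray, as slopes to the right and down, at radius r is drawn at 1 + k1 r^2 times it, then the intrinsics apply), "xyz" and "attitude" of the camera in the world. Camera axes: x right, y down, z forward; pixel columns grow to the right and rows downward; lengths in mm; the calibration is good to about 2 mm. A picture is of the moment at which its call begins. There is no depth.
- ctrl.finish_job(): hands the job in, once; it reports no verdict.
The state is a dict: "time_s": time; "joints": joint angles; "dq": joint speeds; "tau": joint torques, N m; "eef_pos": TCP position; "ee_rot": TCP orientation; "force": force on the tool from outside, world axes, zero at the start; "wrist_torque": the same for the moment, N m; "grip_width": opening from 0.0 (shut) to 1.0 (fully open).
Only numpy, scipy, OpenCV 4.12 (cv2) and the standard library are available. Lean on these libraries where they do the work, as an engineer would, in place of code of your own. Each camera call takes 0.05 s, during which the arm holds its last target. There are 200 camera calls.

## Task

Lay the three washed porcelain spot plates out to drain on the drying tray, wells up and overlapping like roof tiles: first the two-well plate with its head on the rail at the tray's head and its foot on the floor against the first rib, then the four-well plate lying on it with its foot against the second rib, then the six-well plate on that with its foot against the third. Each foot must be slid right home against its rib so that the rib's little brass plunger is pushed in, the plates square to the ribs and in the middle of the tray; porcelain chips, so set them down gently, and leave the other things on the bench where they are.

Things in the scene. Friction and masses are not known exactly. Their poses are not given: they have to be found in the camera images.
- tray: Fixed level drying tray, 176 x 250 x 8 mm, grey, side lips 14 mm high; floor 8 mm above its origin. Origin: centre of its underside; y along its length, downhill from head to foot, x across. On its floor a fixed steel comb: head rail and three ribs across the tray. The comb's setting along the tray is NOT reported: 0 to 8 mm either way of the nominal figures given here. Find it by touch or sight.
- key1 (a joint): First rib's sprung brass plunger: 0 out, 0.006 m in. 24 mm wide, it pokes 6 mm uphill from mid-rib, 1.5 to 5.5 mm above the floor, spring under 0.2 N; a foot hard against the rib pushes it right in. Rib: 120 mm wide, 6 thick, 6 above floor, uphill face nominally at tray y = 0 mm. Head rail: bar, top 20 mm above floor, downhill face nominally at y = -99 mm, 120 wide, 8 thick.
- key2 (a joint): Second rib's sprung brass plunger: 0 out, 0.006 m in. 24 mm wide, it pokes 6 mm uphill from mid-rib, 1.5 to 5.5 mm above the floor, spring under 0.2 N; a foot hard against the rib pushes it right in. Rib: 120 mm wide, 6 thick, 6 above floor, uphill face nominally at tray y = 50 mm. Ribs are 50 mm apart: each plate lies flat on the one before.
- key3 (a joint): Third rib's sprung brass plunger: 0 out, 0.006 m in. 24 mm wide, it pokes 6 mm uphill from mid-rib, 1.5 to 5.5 mm above the floor, spring under 0.2 N; a foot hard against the rib pushes it right in. Rib: 120 mm wide, 6 thick, 6 above floor, uphill face nominally at tray y = 100 mm. A plate's origin when home is 55 mm uphill of its rib's face and 19 mm above the tray's origin, sloping down 0.20 rad towards +y.
- plate_two: Loose white porcelain spot plate, 110 (x) x 56 (y) x 10 (z) mm, about 150 g (varies), with two large wells in a row on its top face. Origin: centre of its underside; x along its length, y across, z up out of the wells. Its two ends are alike. It starts flat on the bench, wells up.
- plate_four: Loose white porcelain spot plate, 110 (x) x 56 (y) x 10 (z) mm, about 150 g (varies), with four wells, two by two on its top face. Origin: centre of its underside; x along its length, y across, z up out of the wells. Its two ends are alike. It starts flat on the bench, wells up.
- plate_six: Loose white porcelain spot plate, 110 (x) x 56 (y) x 10 (z) mm, about 150 g (varies), with six wells, three by two on its top face. Origin: centre of its underside; x along its length, y across, z up out of the wells. Its two ends are alike. It starts flat on the bench, wells up.
- crucible: Bystander, loose: small open white porcelain crucible, 40 mm across, 30 mm high. Origin: centre of its underside.
- amber_bottle: Bystander, loose: amber glass bottle with black cap, 70 mm across, 160 mm high. Origin: centre of its underside.
- amber_jar: Bystander, loose: wide amber jar with steel lid, 72 mm across, 100 mm high. Origin: centre of its underside.
- beaker: Bystander, loose: open glass beaker, 72 mm across, 90 mm high. Origin: centre of its underside.
- flask: Bystander, loose: conical glass flask, 86 mm across, 118 mm high. Origin: centre of its underside.
- spatula: Bystander, loose: flat spatula lying on the bench. Origin: on the tool's axis, which is along x.
- wash_bottle: Bystander, loose: white wash bottle with a bent spout, 64 mm across, 180 mm high. Origin: centre of its underside.

How it is judged (in metres and radians):
On the way, in this order (a step that is already met when the one before it is completed fails the run):
1. The two-well plate is home against the first rib and released (y of plate_two in the frame of tray between -0.0666 and -0.0436 m and x of plate_two in the frame of tray between -0.008 and 0.008 m and z of plate_two in the frame of tray between 0.0165 and 0.0215 m and angle between the y axis of plate_two and the x axis of tray, either way round below 0.07 rad and value of joint key1 above 0.0035 m and angle between plate_two's own z axis and vertical between 0.165 and 0.235 rad and contact force between the fingers and plate_two below 0.05 N and linear speed of plate_two below 0.01 m/s), for 0.2 s.
2. The four-well plate is home against the second rib and released (y of plate_four in the frame of tray between -0.0166 and 0.0064 m and x of plate_four in the frame of tray between -0.008 and 0.008 m and z of plate_four in the frame of tray between 0.0165 and 0.0215 m and angle between the y axis of plate_four and the x axis of tray, either way round below 0.07 rad and value of joint key2 above 0.0035 m and angle between plate_four's own z axis and vertical between 0.165 and 0.235 rad and contact force between the fingers and plate_four below 0.05 N and linear speed of plate_four below 0.01 m/s), for 0.2 s.
3. The six-well plate is home against the third rib and released (y of plate_six in the frame of tray between 0.0334 and 0.0564 m and x of plate_six in the frame of tray between -0.008 and 0.008 m and z of plate_six in the frame of tray between 0.0165 and 0.0215 m and angle between the y axis of plate_six and the x axis of tray, either way round below 0.07 rad and value of joint key3 above 0.0035 m and angle between plate_six's own z axis and vertical between 0.165 and 0.235 rad and contact force between the fingers and plate_six below 0.05 N and linear speed of plate_six below 0.01 m/s), for 0.2 s.
At the end, for the whole second after the job is handed in: Plates at rest, released, wells up: two-, four-, six-well at ribs 1, 2, 3, each plunger in by over 3.5 mm. Each origin within 11.5 mm of nominal home along the tray, 8 mm of its middle line and 2.5 mm of 19 mm height; square within 0.07 rad, slope 0.165 to 0.235 rad (all of step 1 and all of step 2 and all of step 3); the robot touches nothing.
It fails at once if A plate is struck or pressed against the tray with more than 40 N (contact force between any of plate_two, plate_four, plate_six and tray above 40 N).
It fails at once if A bystander is moved by more than 30 mm (distance of any of crucible, amber_bottle, amber_jar, beaker, flask, spatula, wash_bottle from where it was at the start of the episode above 0.03 m).
It also fails if it takes over 72 s, if anything falls off the work surface, if the arm or the gripper's body presses on something with over 40 N, if the wrist force passes 120 N, or if a joint passes its speed limit or range.

## Working session

There is one attempt and no reset: what is moved stays moved. The work goes in short steps, Python scripts to look and compute and a tool call to move; the robot and the scene stay as the last step left them, time stands still between calls to the robot, and variables do not carry over. Pictures are saved under pics/ and viewed, about 8 in all and at most 12, crops included, and the job is handed in when it is done.

Besides the shell and the picture viewer there is one more tool, called after "Request:" as name(argument=value, ...), one argument or row to a line, values as JSON. move_arm: Moves the arm, as the interface text tells. Its arguments: {"type":"object","properties":{"rows":{"type":"array","items":{"type":"array","items":{"type":"array","items":{"type":"number"}}}},"squeeze":{"type":"number"}},"required":["rows"]}

```bash
mkdir -p pics; ls
python3 - <<'E'
from rig import sense, eyes, ctrl
import cv2
print(sense())
for n in ("scene","side","wrist"):
    c=eyes.capture(n); cv2.imwrite(f"pics/{n}0.png",c["color"]); print({k:v for k,v in c.items() if k!="color"})
E
```

```text
pics
{'time_s': 0.0, 'joints': array([-1.45340502e+00,  3.13465221e-01,  1.49846665e+00, -9.10317946e-06,
        1.33099797e+00, -2.23403026e-01]), 'dq': array([-0.00135126, -0.00083259,  0.00109096,  0.0002199 ,  0.00034974,
        0.0004125 ]), 'tau': array([-9.04090411e-04, -4.12261462e+01, -2.59751791e+01, -2.30320511e-04,
        4.02334321e-03, -8.24980361e-06]), 'eef_pos': array([ 175.42784378, -494.55030331,  238.71615475]), 'ee_rot': array([-4.94194162e-04,  8.16773315e-01, -5.76958322e-01, -4.50341784e-04]), 'force': array([-0.51373491, -0.43202573,  0.12260655]), 'wrist_torque': array([ 0.00314814, -0.02014627,  0.01454063]), 'grip_width': 1.0027746795866221}
{'vertical_fov': 56.83524279478202, 'cx': 317.66977367813536, 'cy': 242.95503148090097, 'k1': -0.04654477029637245, 'xyz': array([1176.9284916 ,  278.55114648, 1009.5394197 ]), 'attitude': array([-0.16904465,  0.50261203,  0.80434393, -0.2680222 ])}
{'vertical_fov': 45.99335674385227, 'cx': 319.5934642145573, 'cy': 237.05487282714597, 'k1': -0.05237424145402926, 'xyz': array([ -163.23188139, -1115.49782707,   910.07115081]), 'attitude': array([-0.45643077,  0.84767901, -0.23771187,  0.12885774])}
{'vertical_fov': 59.45554049536872, 'cx': 324.6973749982636, 'cy': 240.4815360933427, 'k1': -0.04470237115447849, 'xyz': array([ 245.54886764, -469.14741535,  372.94334637]), 'attitude': array([ 0.1195096 ,  0.8077029 , -0.57124363, -0.0837508 ])}
```

View pics/scene0.png

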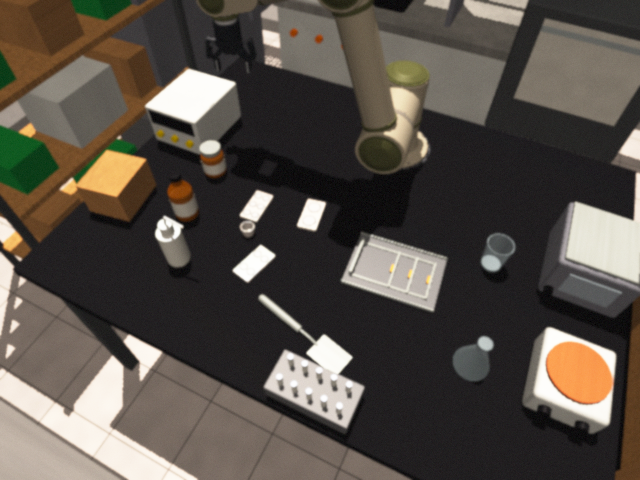

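View pics/side0.png

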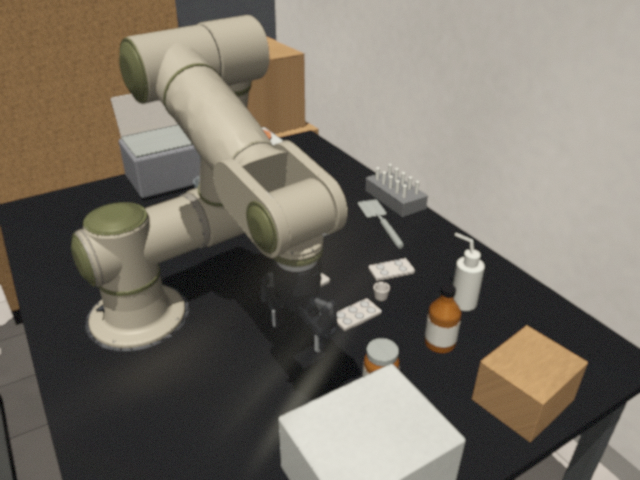

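Scene view: plates at about (257,206), (312,214) and (254,263). The tray is at (395,270), with its rail on the left and plungers at (392,268), (410,274) and (429,280). In the side view the arm hides the tray.

```bash
cat > h.py <<'E'
import numpy as np, cv2
from scipy.spatial.transform import Rotation as R
from rig import sense, eyes, ctrl
def rot(q): return R.from_quat([q[1],q[2],q[3],q[0]]).as_matrix()
def f(c): return c["color"].shape[0]/2/np.tan(np.radians(c["vertical_fov"])/2)
def px2w(c,uv,z):
    p=np.atleast_2d(np.asarray(uv,float)); d=(p-[c["cx"],c["cy"]])/f(c)
    s=d.copy()
    for _ in range(20): s=d/(1+c["k1"]*(s**2).sum(1,keepdims=True))
    v=np.c_[s,np.ones(len(s))]@rot(c["attitude"]).T
    return c["xyz"]+v*((z-c["xyz"][2])/v[:,2:3])
def plates(c,z=10,th=140):
    """white blobs as rectangles in world mm: (centre, long, short, yaw of long axis, pixel centre)"""
    m=cv2.inRange(c["color"],(th,)*3,(255,)*3); m=cv2.morphologyEx(m,cv2.MORPH_CLOSE,np.ones((5,5)))
    out=[]
    for k in cv2.findContours(m,cv2.RETR_EXTERNAL,cv2.CHAIN_APPROX_NONE)[0]:
        if cv2.contourArea(k)<150: continue
        w=px2w(c,k[:,0],z)[:,:2]
        (x,y),(a,b),t=cv2.minAreaRect(w.astype(np.float32))
        if a<b: a,b,t=b,a,t+90
        out.append((round(x,1),round(y,1),round(a,1),round(b,1),round(np.radians((t+90)%180-90),3),k[:,0].mean(0).round()))
    return out
def tool():
    s=sense(); return s,rot(s["ee_rot"])
def shift(dw):
    """world displacement -> tool axes"""
    return tool()[1].T@np.asarray(dw,float)
E
python3 - <<'E'
from h import *
c=eyes.capture("scene")
for p in plates(c):
    if 80<p[2]<140: print(p)
print(px2w(c,[(392,268),(410,274),(429,280)],12).round(1))
print(px2w(c,[(368,237),(447,262),(435,307),(343,272)],14).round(1))
i=c["color"][170:330,220:470]; cv2.imwrite("pics/s1.png",cv2.resize(i,None,fx=3.2,fy=3.2,interpolation=cv2.INTER_CUBIC)[:600])
print(tool()[1].round(3))
E
```

```text
(996.4, -292.0, 106.7, 79.4, np.float64(-1.569), array([142., 355.]))
(636.5, -176.0, 114.3, 60.7, np.float64(-0.229), array([254., 263.]))
(852.8, -899.9, 107.2, 39.7, np.float64(0.87), array([  4., 230.]))
(650.4, -462.9, 89.5, 77.8, np.float64(1.463), array([168., 230.]))
(410.6, -113.0, 115.7, 59.4, np.float64(0.171), array([311., 214.]))
(467.8, -1337.7, 113.5, 85.1, np.float64(1.13), array([ 10., 115.]))
[[489.1 170.2  12. ]
 [486.1 220.4  12. ]
 [482.  272.2  12. ]]
[[420.7  72.3  14. ]
 [405.8 299.3  14. ]
 [554.8 310.6  14. ]
 [560.3  56.7  14. ]]
[[ 0.334 -0.943 -0.   ]
 [-0.943 -0.334  0.001]
 [-0.001 -0.    -1.   ]]
```

View pics/s1.png

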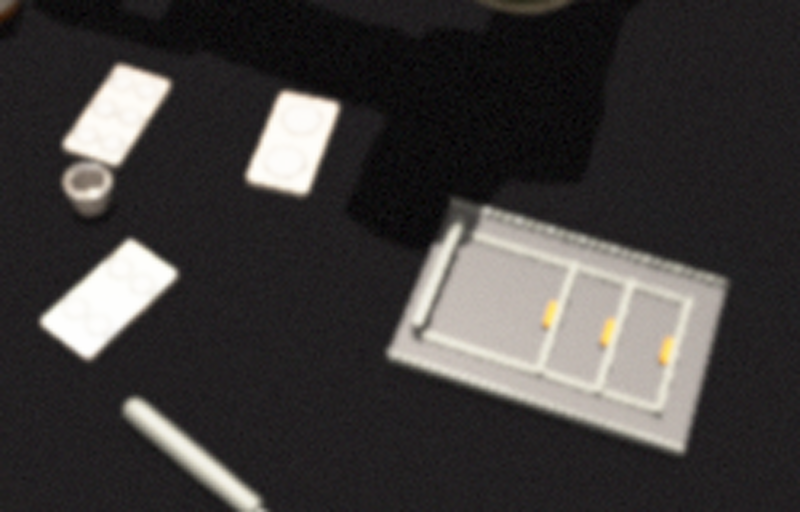

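```bash
cat >> h.py <<'E'
def go(x,y,z,yaw=None):
    """print shift in tool axes and roll units to reach the world TCP pose, jaw axis at yaw (mod pi)"""
    s,T=tool(); p=s["eef_pos"]; d=T.T@(np.array([x,y,z])-p); r=0
    cur=np.arctan2(T[1,0],T[0,0])
    if yaw is not None: r=-((yaw-cur+np.pi/2)%np.pi-np.pi/2)/np.radians(6)
    print("shift",d.round(1),"roll",round(r,2),"| t",round(s["time_s"],2),"pos",p.round(1),"yaw",round(cur,3),"F",s["force"].round(1),"g",round(s["grip_width"],3),"j6",s["joints"][5].round(2))
E
python3 -c "
from h import *
go(410.6,-113,239,.171+np.pi/2)"
```

```text
shift [-2.811e+02 -3.492e+02  2.000e-01] roll 1.62 | t 0.2 pos [ 175.4 -494.7  238.9] yaw -1.23 F [ 0.   0.6 -0.6] g 1.001 j6 -0.22
```

Request:
move_arm(
  rows=[
    [[-35,-44,0,0.5,1],[-70,-87,0,1,1],[-105,-131,0,1.62,1],[-140,-175,0,1.62,1],[-176,-218,0,1.62,1],[-211,-262,0,1.62,1],[-246,-306,0,1.62,1],[-281,-349,0,1.62,1],[-281,-349,0,1.62,1],[-281,-349,0,1.62,1]],
  ],
)

```text
time_s: 1.45
eef_pos: [410.3, -113.4, 239.1]
ee_rot: [-0.0, 0.765, -0.644, -0.0]
force: [-0.8, -0.1, -0.4]
grip_width: 1.004
```

Run:
```python
from h import *
c=eyes.capture("wrist"); cv2.imwrite("pics/w1.png",c["color"])
for p in plates(c): print(p)
go(410.6,-113,239,.171+np.pi/2); print(c["xyz"])
```

```text
(412.4, -111.3, 108.7, 55.5, np.float64(0.171), array([323., 196.]))
(454.0, -275.4, 109.3, 55.7, np.float64(0.053), array([515., 182.]))
(438.0, 143.4, 58.6, 15.1, np.float64(1.539), array([ 28., 121.]))
(552.6, -256.3, 41.0, 40.7, np.float64(-1.379), array([527.,  62.]))
(581.2, -179.8, 24.5, 8.7, np.float64(-1.386), array([447.,   3.]))
(528.3, 81.7, 28.0, 7.3, np.float64(0.052), array([108.,  17.]))
shift [-0.8 -0.6  0.1] roll -0.01 | t 1.5 pos [ 410.1 -113.9  239.1] yaw -1.401 F [ 0.3 -0.3 -0.7] g 1.003 j6 0.85
[483.58074364 -99.90880791 373.21908738]
```

View pics/w1.png

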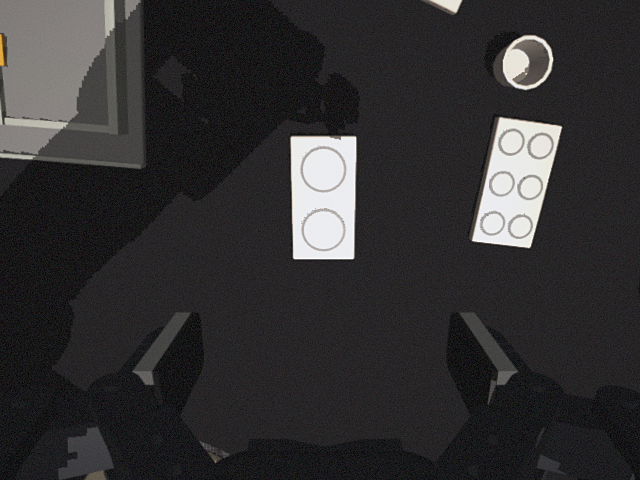

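Run:
```python
from h import *
c=eyes.capture("wrist")
for z in (215,225,231,235,240,245,250):
    a,b=px2w(c,[(188,313),(461,313)],z); print(z,np.linalg.norm(a-b).round(1),((a+b)/2).round(1))
go(412.4,-111.3,30,.171+np.pi/2)
```

```text
215 114.0 [ 405.2 -114.1  215. ]
225 106.8 [ 410.2 -113.2  225. ]
231 102.5 [ 413.1 -112.7  231. ]
235 99.6 [ 415.1 -112.3  235. ]
240 96.0 [ 417.6 -111.9  240. ]
245 92.4 [ 420.1 -111.5  245. ]
250 88.8 [ 422.5 -111.1  250. ]
shift [ -2.2  -2.8 209.2] roll -0.01 | t 1.55 pos [ 410.1 -114.1  239.2] yaw -1.401 F [ 0.3  0.  -0.1] g 1.0 j6 0.85
```

Request:
move_arm(
  rows=[
    [[-2,-3,60,0,1],[-2,-3,120,0,1],[-2,-3,170,0,1],[-2,-3,205,0,1],[-2,-3,225,0,1],[-2,-3,234,0,1],[-2,-3,234,0,1],[-2,-3,234,0,0.6],[-2,-3,234,0,0.4],[-2,-3,234,0,0],[-2,-3,234,0,-0.3],[-2,-3,234,0,-0.3]],
  ],
  squeeze=25,
)

```text
time_s: 3.05
eef_pos: [412.9, -111.6, 5.9]
ee_rot: [-0.0, 0.764, -0.645, 0.0]
force: [-1.6, 0.7, 6.0]
grip_width: 0.644
```

Run:
```python
from h import *
go(412.4,-111.3,100)
```

```text
shift [ -0.4   0.4 -94.1] roll 0 | t 3.05 pos [ 412.9 -111.6    5.9] yaw -1.401 F [-1.6  0.7  6. ] g 0.644 j6 0.86
```

Request:
move_arm(
  rows=[
    [[0,0,-30,0,-0.3],[0,0,-90,0,-0.3],[-20,-10,-140,-1.7,-0.3],[-50,-25,-180,-3.4,-0.3],[-85,-45,-215,-5.1,-0.3],[-125,-65,-245,-6.8,-0.3],[-165,-87,-265,-8.5,-0.3],[-195,-102,-274,-10.2,-0.3],[-212,-111,-274,-11.9,-0.3],[-212,-111,-274,-13.6,-0.3],[-212,-111,-274,-14,-0.3],[-212,-111,-274,-14,-0.3]],
  ],
)

```text
time_s: 4.55
eef_pos: [486.1, 116.1, 280.0]
ee_rot: [0.0, 0.999, 0.032, 0.0]
force: [-0.5, -0.6, -1.3]
grip_width: 0.644
```

Run:
```python
from h import *
c=eyes.capture("wrist"); cv2.imwrite("pics/w2.png",c["color"]); go(487,116,280,.07); print(c["xyz"])
np.savez("w2.npz",**c)
```

```text
shift [ 0.8  0.1 -0. ] roll -0.06 | t 4.6 pos [486.2 116.1 280. ] yaw 0.064 F [-0.6 -0.5 -2. ] g 0.646 j6 -0.06
[482.15398309 190.50358925 414.1013047 ]
```

View pics/w2.png

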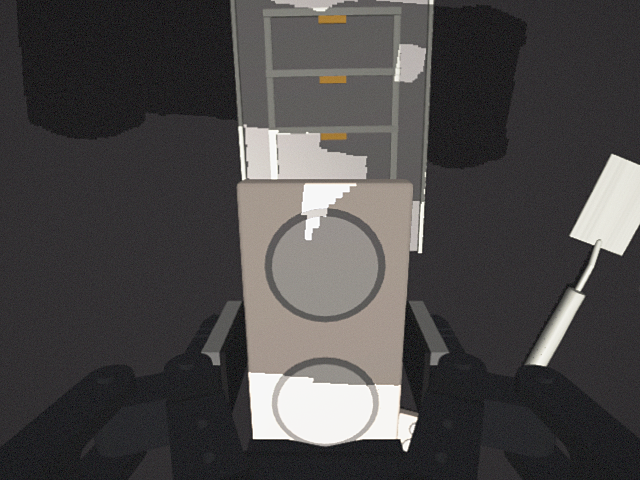

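Run:
```python
from h import *
c=dict(np.load("w2.npz"))
g=cv2.cvtColor(c["color"],cv2.COLOR_BGR2GRAY).astype(float)
for cols in ((285,312),(355,385)):
    p=g[:180,cols[0]:cols[1]].mean(1); d=np.diff(p)
    print(cols,[(i+.5,round(d[i])) for i in range(len(d)) if abs(d[i])>8])
m=cv2.inRange(c["color"],(0,80,150),(80,180,255))
n,_,st,ce=cv2.connectedComponentsWithStats(m)
for s,e in zip(st[1:],ce[1:]):
    if s[4]>20:
        print(s,e.round(1), "tip",px2w(c,(e[0],s[1]+s[3]-.5),13.5).round(1),"root",px2w(c,(e[0],s[1]-.5),14).round(1))
for r in (50,100,170,60,110):
    d=np.diff(g[r]); print(r,[(i+.5,round(d[i])) for i in range(220,440) if abs(d[i])>14])
a,b=px2w(c,[(326,181),(326,440)],284.); print("plate ends",a.round(1),b.round(1),((a+b)/2).round(1))
a,b=px2w(c,[(244,250),(406,250)],284.); print("sides",a.round(1),b.round(1))
```

```text
(285, 312) [(3.5, -17), (4.5, -10), (6.5, -25), (7.5, -9), (8.5, 9), (15.5, -52), (17.5, 13), (68.5, 20), (69.5, 15), (75.5, -24), (76.5, -15), (126.5, 21), (127.5, 10), (131.5, 14), (132.5, 46), (133.5, 18), (178.5, -91)]
(355, 385) [(0.5, -25), (1.5, -10), (6.5, 20), (7.5, 10), (13.5, -21), (14.5, -33), (15.5, 12), (67.5, 21), (68.5, 11), (74.5, -26), (75.5, -9), (124.5, 8), (125.5, 17), (131.5, -14), (132.5, -14), (155.5, 35), (178.5, -21)]
[319  15  27   8 196] [332.2  18.9] tip [[484.  267.2  13.5]] root [[483.6 273.4  14. ]]
[320  76  26   7 178] [332.7  79.1] tip [[487.9 217.6  13.5]] root [[487.5 223.5  14. ]]
[321 133  25   7 139] [333.1 135.9] tip [[491.8 167.5  13.5]] root [[491.3 173.9  14. ]]
50 [(220.5, 18), (232.5, 64), (233.5, 19), (236.5, -31), (237.5, -16), (264.5, 22), (271.5, -23), (392.5, 15), (393.5, 16), (397.5, 78), (398.5, 17), (399.5, -27), (400.5, -16), (425.5, -107), (427.5, 47), (430.5, -20), (431.5, -65)]
100 [(220.5, 17), (235.5, 30), (236.5, 54), (239.5, -16), (240.5, -40), (241.5, 21), (267.5, 18), (273.5, -18), (391.5, 26), (398.5, -28), (424.5, 17),
[... 244 characters left out ...]
 25), (390.5, 20), (395.5, -22), (396.5, -15), (420.5, -15), (421.5, 19), (422.5, 36), (425.5, -52), (426.5, -26)]
60 [(220.5, -18), (228.5, -16), (233.5, 73), (234.5, 16), (237.5, -43), (265.5, 27), (271.5, -16), (392.5, 18), (393.5, 15), (396.5, 81), (397.5, 33), (398.5, -33), (399.5, -40), (400.5, 17), (423.5, -64), (424.5, -38), (425.5, -20), (426.5, 51), (427.5, 22), (430.5, -68), (431.5, -24)]
110 [(236.5, 39), (237.5, 46), (240.5, -33), (267.5, 20), (273.5, -20), (274.5, -15), (391.5, 33), (397.5, -15), (424.5, 33), (425.5, 19), (427.5, -17), (428.5, -45), (429.5, -30)]
plate ends [483.9 170.3 284. ] [490.3  71.4 284. ] [487.1 120.9 284. ]
sides [458.7 146.1 284. ] [511.4 149.5 284. ]
```

Run:
```python
from h import *
c=dict(np.load("w2.npz"))
g=cv2.cvtColor(c["color"],cv2.COLOR_BGR2GRAY).astype(float)
for r in (183,188,195,220,250,270,290):
    d=np.diff(g[r-1:r+2].mean(0)); L=[i+.5 for i in range(225,260) if d[i]>12]; Rr=[i+.5 for i in range(395,430) if abs(d[i])>12]
    print(r,L,Rr)
for z in (274,279,284): print(z,[np.linalg.norm(np.subtract(*px2w(c,[(240,188),(412,188)],z))).round(1)])
```

```text
183 [236.5, 237.5, 238.5, 239.5] [411.5, 419.5, 421.5, 425.5]
188 [235.5, 236.5, 237.5] [412.5, 419.5, 420.5, 421.5, 423.5, 424.5, 425.5]
195 [235.5, 236.5, 237.5] [412.5, 420.5, 421.5, 424.5]
220 [237.5, 238.5, 239.5] [411.5, 417.5, 418.5, 419.5, 422.5, 423.5, 424.5]
250 [239.5, 240.5, 241.5] [408.5, 409.5, 416.5, 417.5, 418.5, 421.5, 422.5]
270 [240.5, 241.5, 242.5] [407.5, 408.5]
290 [241.5, 242.5, 243.5] [406.5, 407.5]
274 [np.float64(57.9)]
279 [np.float64(55.8)]
284 [np.float64(53.7)]
```

Request:
move_arm(
  rows=[
    [[4,4,50,-0.12,-0.3],[9,9.6,105,-0.12,-0.3],[9,9.6,160,-0.12,-0.3],[9,9.6,205,-0.12,-0.3],[9,9.6,230,-0.12,-0.3],[9,9.6,240,-0.12,-0.3],[9,9.6,242,-0.12,-0.3],[9,9.6,242,-0.12,-0.3]],
  ],
)

```text
time_s: 5.6
eef_pos: [496.5, 107.1, 38.9]
ee_rot: [0.0, 0.999, 0.038, 0.001]
force: [-0.4, -0.1, -2.0]
grip_width: 0.649
```

Run:
```python
from h import *
go(496.5,107.1,27,.077)
```

```text
shift [-0.  -0.  11.9] roll -0.01 | t 5.6 pos [496.5 107.1  38.9] yaw 0.076 F [-0.4 -0.1 -2. ] g 0.649 j6 -0.1
```

Request:
move_arm(
  rows=[
    [[0,0,2,0,-0.3],[0,0,4,0,-0.3],[0,0,5,0,-0.3],[0,0,6,0,-0.3],[0,0,7,0,-0.3],[0,0,8,0,-0.3],[0,0,8,0,-0.3]],
  ],
)

```text
time_s: 6.48
eef_pos: [496.7, 107.5, 31.5]
ee_rot: [-0.0, 0.999, 0.038, 0.001]
force: [-2.7, 3.0, 7.5]
grip_width: 0.646
```

Request:
move_arm(
  rows=[
    [[0,0,1,0,-0.3],[0,0,2,0,-0.3],[0,0,3,0,-0.3],[0,0,3,0,-0.3]],
  ],
)

```text
time_s: 6.98
eef_pos: [496.7, 107.9, 29.0]
ee_rot: [-0.0, 0.999, 0.038, 0.002]
force: [-2.1, 4.3, 6.9]
grip_width: 0.646
```

Request:
move_arm(
  rows=[
    [[0,0,1,0,-0.3],[0,0,2,0,-0.3],[0,0,2.5,0,-0.3],[0,0,2.5,0,-0.3]],
  ],
)

```text
time_s: 7.48
eef_pos: [496.7, 108.3, 27.1]
ee_rot: [-0.001, 0.999, 0.038, 0.002]
force: [-3.5, 2.9, 5.8]
grip_width: 0.643
```

Run:
```python
from h import *
c=eyes.capture("wrist"); cv2.imwrite("pics/w3.png",c["color"]); go(496.5,107.1,27,.077)
```

```text
shift [-0.3  1.2  0.1] roll -0.0 | t 7.53 pos [496.8 108.3  27.1] yaw 0.077 F [-3.7  3.6  6.6] g 0.647 j6 -0.09
```

View pics/w3.png

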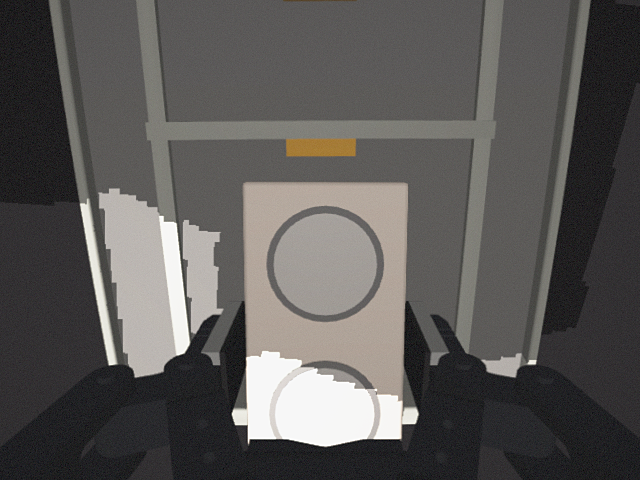

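Request:
move_arm(
  rows=[
    [[0,0,0.7,0,-0.3],[0,-2,0.7,0,-0.3],[0,-4,1,0,-0.3],[0,-6,1.2,0,-0.3],[0,-7.5,1.5,0,-0.3],[0,-9,1.7,0,-0.3],[0,-10,1.7,0,-0.3],[0,-11,1.7,0,-0.3],[0,-11,1.7,0,-0.3]],
  ],
)

```text
time_s: 8.65
eef_pos: [495.9, 119.4, 25.4]
ee_rot: [-0.001, 0.999, 0.038, 0.002]
force: [0.3, -0.9, 3.4]
grip_width: 0.643
```

```bash
cat >> h.py <<'E'
def look(name):
    c=eyes.capture("wrist"); cv2.imwrite(f"pics/{name}.png",c["color"]); np.savez(name+".npz",**c)
    g=cv2.cvtColor(c["color"],cv2.COLOR_BGR2GRAY).astype(float)
    for a,b in ((262,280),(365,390)):
        d=np.diff(g[:230,a:b].mean(1)); print((a,b),[(i+.5,round(d[i])) for i in range(90,229) if abs(d[i])>9])
    m=cv2.inRange(c["color"],(0,60,110),(90,190,255)); st=cv2.connectedComponentsWithStats(m)[2]
    print("brass",[s.tolist() for s in st[1:] if s[4]>40])
E
python3 - <<'E'
from h import *
look("w4"); go(496.5,107.1,27,.077)
E
```

```text
(262, 280) [(153.5, 18), (154.5, 22), (171.5, -25), (172.5, -14), (181.5, 47), (182.5, 18)]
(365, 390) [(153.5, 34), (171.5, -26), (181.5, 31), (182.5, 33)]
brass [[282, 14, 76, 22, 1594], [286, 172, 70, 10, 696]]
shift [-0.3 12.3 -1.7] roll -0.0 | t 8.7 pos [495.9 119.4  25.3] yaw 0.077 F [ 1.4 -1.3  3.7] g 0.645 j6 -0.07
```

Request:
move_arm(
  rows=[
    [[0,-1,0,0,-0.3],[0,-2,0.2,0,-0.3],[0,-3,0.3,0,-0.3],[0,-3.7,0.3,0,-0.3],[0,-3.7,0.3,0,-0.3]],
  ],
)

```text
time_s: 9.32
eef_pos: [495.5, 123.0, 24.9]
ee_rot: [-0.001, 0.999, 0.038, 0.002]
force: [0.7, -3.7, 1.9]
grip_width: 0.644
```

Run:
```python
from h import *
look("w5"); go(496.5,107.1,27,.077)
```

```text
(262, 280) [(164.5, 30), (165.5, 15), (180.5, -11), (181.5, 13), (182.5, 24), (183.5, 9)]
(365, 390) [(163.5, 10), (164.5, 29), (182.5, 35), (185.5, 10)]
brass [[282, 26, 77, 21, 1564], [286, 157, 70, 8, 490]]
shift [-0.2 15.9 -2.1] roll -0.0 | t 9.38 pos [495.5 123.   24.9] yaw 0.077 F [-0.1 -3.7  1.2] g 0.646 j6 -0.07
```

Request:
move_arm(
  rows=[
    [[0,-0.7,0,0,-0.3],[0,-1.5,0,0,-0.3],[0,-2.2,0,0,-0.3],[0,-2.2,0,0,-0.3]],
  ],
)

```text
time_s: 9.88
eef_pos: [495.6, 123.3, 24.9]
ee_rot: [0.001, 0.999, 0.039, 0.001]
force: [0.5, -17.1, 2.0]
grip_width: 0.648
```

Run:
```python
from h import *
look("w6"); go(496.5,107.1,27,.077)
```

```text
(262, 280) [(165.5, 38), (182.5, 31), (183.5, 10)]
(365, 390) [(164.5, 18), (165.5, 21), (181.5, -13), (182.5, 36), (183.5, 11)]
brass [[282, 27, 77, 20, 1510], [286, 158, 71, 8, 544]]
shift [-0.4 16.2 -2.1] roll 0.01 | t 9.93 pos [495.6 123.3  24.9] yaw 0.078 F [  0.7 -16.8   1.3] g 0.644 j6 -0.06
```

Request:
move_arm(
  rows=[
    [[0,0,0,0,-0.3],[0,0,0,0,0.4],[0,0,0,0,0.6],[0,0,0,0,0.8],[0,0,0,0,0.8],[0,0,-10,0,0.8],[0,0,-40,0,1],[0,20,-80,0,1],[0,20,-80,0,1]],
  ],
)

```text
time_s: 11.05
eef_pos: [498.6, 102.7, 108.1]
ee_rot: [0.001, 0.999, 0.038, 0.005]
force: [-0.1, -0.1, 0.5]
grip_width: 0.998
```

Run:
```python
from h import *
look("w7"); go(496.5,107.1,27,.077)
```

```text
(262, 280) [(106.5, 24), (107.5, 16), (118.5, 12), (173.5, 20), (176.5, -18), (194.5, 10), (218.5, 37)]
(365, 390) [(105.5, 16), (106.5, 26)]
brass [[292, 15, 50, 15, 685], [295, 103, 46, 3, 137]]
shift [-1.1 -4.1 79.2] roll -0.0 | t 11.1 pos [497.5 103.2 106.2] yaw 0.077 F [ 0.6  0.7 -0.5] g 0.998 j6 -0.1
```

View pics/w7.png

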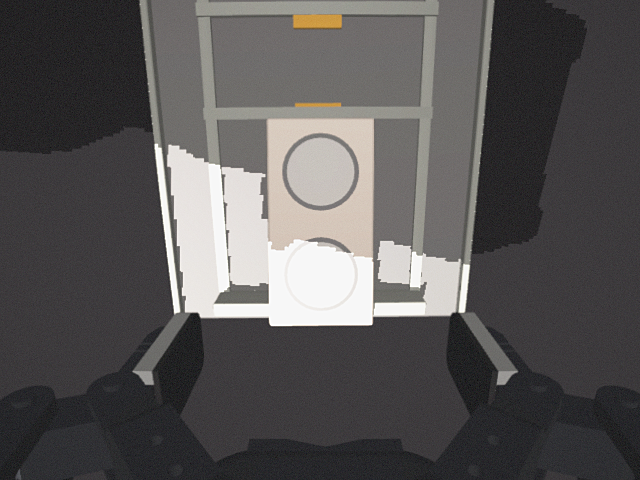

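Two-well plate home: foot line at row 118 on the rib, brass now showing past the rib's far side (row 103), centre col 320 against plunger 318. On to the four-well plate.

Request:
move_arm(
  rows=[
    [[8,20,-30,-1.5,1],[25,60,-60,-3,1],[46,110,-90,-4.6,1],[68,165,-115,-6.2,1],[90,218,-134,-7.8,1],[108,262,-134,-9.4,1],[119,287,-134,-11,1],[119,287,-134,-12.08,1],[119,287,-134,-12.08,1],[119,287,-134,-12.08,1]],
  ],
)

```text
time_s: 12.35
eef_pos: [637.3, -173.0, 241.1]
ee_rot: [0.002, 0.784, 0.621, 0.002]
force: [0.3, -0.1, 0.4]
grip_width: 1.0
```

Run:
```python
from h import *
c=eyes.capture("wrist"); cv2.imwrite("pics/w8.png",c["color"])
for p in plates(c): print(p)
b=[p for p in plates(c) if 100<p[2]<118 and 50<p[3]<62]
for p in b: go(p[0],p[1],6,p[4]+np.pi/2)
```

```text
(889.6, 79.1, 48.8, 36.5, np.float64(-1.56), array([617., 375.]))
(746.0, -467.2, 84.8, 37.5, np.float64(1.51), array([ 72., 367.]))
(766.7, 56.6, 110.0, 62.7, np.float64(1.339), array([598., 277.]))
(637.3, -174.7, 108.4, 55.5, np.float64(-0.232), array([322., 195.]))
(548.1, -252.6, 41.1, 40.6, np.float64(1.334), array([208., 118.]))
(583.2, 88.1, 30.8, 26.5, np.float64(0.846), array([616.,  60.]))
(553.5, 99.8, 17.7, 11.9, np.float64(1.52), array([628.,  26.]))
(474.6, -274.2, 68.5, 56.1, np.float64(0.045), array([154.,  37.]))
shift [ -1.6  -0.9 235.3] roll 0.02 | t 12.4 pos [ 637.3 -173.   241.3] yaw 1.341 F [0.3 0.1 0.3] g 0.999 j6 -1.78
```

Request:
move_arm(
  rows=[
    [[-1.6,-1,60,0,1],[-1.6,-1,120,0,1],[-1.6,-1,170,0,1],[-1.6,-1,205,0,1],[-1.6,-1,225,0,1],[-1.6,-1,235,0,1],[-1.6,-1,235,0,1],[-1.6,-1,235,0,0.6],[-1.6,-1,235,0,0.4],[-1.6,-1,235,0,0],[-1.6,-1,235,0,-0.3],[-1.6,-1,235,0,-0.3]],
  ],
)

```text
time_s: 13.9
eef_pos: [637.6, -174.9, 7.3]
ee_rot: [0.003, 0.784, 0.621, 0.002]
force: [-1.1, 0.1, 5.2]
grip_width: 0.646
```

Run:
```python
from h import *
# home TCP of plate two 495.6,123.3 ; four: +50e -12e, then up
e=np.array([-.0772,.997]); p=np.array([495.6,123.3])+38*e; print(p)
go(*p,150,.077)
```

```text
[492.6664 161.186 ]
shift [ 294.1 -216.8 -144.3] roll 12.07 | t 13.9 pos [ 637.6 -174.9    7.3] yaw 1.341 F [-1.1  0.1  5.2] g 0.646 j6 -1.79
```

Request:
move_arm(
  rows=[
    [[0,0,-30,0,-0.3],[5,-3,-85,0.5,-0.3],[40,-29,-125,2.2,-0.3],[85,-63,-144,4,-0.3],[130,-96,-144,5.7,-0.3],[175,-129,-144,7.4,-0.3],[220,-162,-144,9.1,-0.3],[262,-193,-144,10.8,-0.3],[285,-210,-144,12.07,-0.3],[293,-216,-144,12.07,-0.3],[293,-217,-144,12.07,-0.3],[293,-217,-144,12.07,-0.3]],
  ],
)

```text
time_s: 15.4
eef_pos: [492.7, 159.3, 149.6]
ee_rot: [0.001, 0.999, 0.038, 0.003]
force: [-0.1, 0.0, -1.6]
grip_width: 0.647
```

Run:
```python
from h import *
look("w9"); go(492,161.2,42,.077)
```

```text
(262, 280) [(118.5, 23), (119.5, 21), (128.5, -21), (129.5, -23), (170.5, 13), (173.5, 22), (174.5, 27), (225.5, -13), (226.5, -17), (227.5, -14)]
(365, 390) [(117.5, 11), (118.5, 19), (119.5, 10), (128.5, -20), (129.5, -11), (170.5, 14), (173.5, 19), (174.5, 29), (225.5, -25), (226.5, -12)]
brass [[300, 43, 42, 12, 481], [302, 130, 39, 9, 341]]
shift [ -1.2  -2.3 107.6] roll -0.01 | t 15.45 pos [492.7 159.2 149.6] yaw 0.076 F [-0.3 -0.5 -1.8] g 0.643 j6 0.01
```

View pics/w9.png

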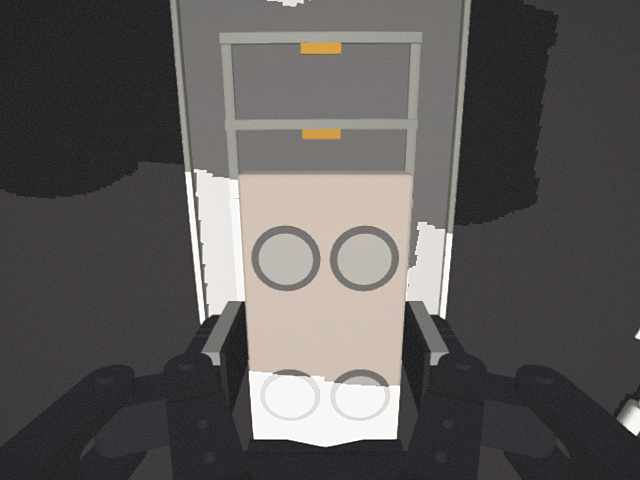

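Request:
move_arm(
  rows=[
    [[-1.2,0,45,0,-0.3],[-1.2,0,80,0,-0.3],[-1.2,0,98,0,-0.3],[-1.2,0,106,0,-0.3],[-1.2,0,108,0,-0.3],[-1.2,0,109,0,-0.3],[-1.2,0,110,0,-0.3],[-1.2,0,111,0,-0.3],[-1.2,0,112,0,-0.3],[-1.2,0,113,0,-0.3],[-1.2,0,113,0,-0.3]],
  ],
)

```text
time_s: 16.82
eef_pos: [492.5, 159.1, 36.9]
ee_rot: [0.001, 0.999, 0.038, 0.004]
force: [0.5, 2.8, 3.2]
grip_width: 0.644
```

Request:
move_arm(
  rows=[
    [[0,0,1,0,-0.3],[0,0,2,0,-0.3],[0,0,3,0,-0.3],[0,0,4,0,-0.3],[0,0,5,0,-0.3],[0,0,6,0,-0.3],[0,0,6,0,-0.3]],
  ],
)

```text
time_s: 17.7
eef_pos: [492.5, 159.1, 30.8]
ee_rot: [0.001, 0.999, 0.038, 0.004]
force: [-0.5, 4.4, 3.3]
grip_width: 0.646
```

Run:
```python
from h import *
look("w10"); go(492,161.2,28.7,.077)
```

```text
(262, 280) [(122.5, 28), (123.5, 21), (140.5, -27), (141.5, -14), (172.5, 52), (173.5, 21), (222.5, -12), (223.5, -18), (224.5, -10), (226.5, -10)]
(365, 390) [(121.5, 12), (122.5, 22), (123.5, 11), (139.5, -20), (140.5, -20), (172.5, 52), (173.5, 21), (221.5, -12), (222.5, -17), (223.5, -11)]
brass [[283, 0, 74, 6, 358], [287, 141, 68, 17, 1122]]
shift [-0.3 -2.2  2.1] roll -0.0 | t 17.75 pos [492.5 159.1  30.8] yaw 0.077 F [0.2 2.8 2.4] g 0.646 j6 0.01
```

Request:
move_arm(
  rows=[
    [[0,0,1,0,-0.3],[0,0,2,0,-0.3],[0,-2,2,0,-0.3],[0,-4,2.6,0,-0.3],[0,-6,3.1,0,-0.3],[0,-8,3.6,0,-0.3],[0,-9.5,4,0,-0.3],[0,-11,4.3,0,-0.3],[0,-11.5,4.5,0,-0.3],[0,-11.5,4.5,0,-0.3]],
  ],
)

```text
time_s: 19.0
eef_pos: [491.7, 170.2, 26.4]
ee_rot: [0.001, 0.999, 0.038, 0.004]
force: [0.1, -4.9, 5.8]
grip_width: 0.644
```

Run:
```python
from h import *
look("w11"); go(492,161.2,28.7,.077)
```

```text
(262, 280) [(156.5, 41), (172.5, -13), (173.5, 39), (174.5, 13), (222.5, -9), (223.5, -16), (224.5, -11), (225.5, -10)]
(365, 390) [(155.5, 23), (156.5, 21), (172.5, -11), (173.5, 40), (174.5, 12), (175.5, 9), (221.5, -12), (222.5, -15), (223.5, -12)]
brass [[281, 17, 77, 23, 1639], [286, 150, 70, 7, 420]]
shift [-0.4  9.  -2.2] roll -0.0 | t 19.05 pos [491.7 170.2  26.4] yaw 0.077 F [-1.4 -4.6  6. ] g 0.645 j6 0.04
```

Request:
move_arm(
  rows=[
    [[0,-0.7,0,0,-0.3],[0,-1.4,0,0,-0.3],[0,-2,0,0,-0.3],[0,-2,0,0,-0.3]],
  ],
)

```text
time_s: 19.55
eef_pos: [491.8, 170.4, 26.4]
ee_rot: [0.003, 0.999, 0.039, 0.003]
force: [-0.4, -16.0, 4.4]
grip_width: 0.647
```

Run:
```python
from h import *
look("w12"); go(492,161.2,28.7,.077)
```

```text
(262, 280) [(156.5, 20), (157.5, 24), (172.5, -15), (173.5, 35), (174.5, 16), (175.5, 10), (176.5, 9), (223.5, -15), (224.5, -14)]
(365, 390) [(156.5, 39), (172.5, -13), (173.5, 36), (174.5, 15), (175.5, 10), (222.5, -19), (223.5, -12)]
brass [[281, 18, 77, 22, 1618], [286, 150, 69, 7, 482]]
shift [-0.5  9.2 -2.2] roll 0.0 | t 19.6 pos [491.8 170.4  26.4] yaw 0.077 F [ -0.  -14.8   4.5] g 0.643 j6 0.04
```

Request:
move_arm(
  rows=[
    [[0,0,0,0,-0.3],[0,0,0,0,0.4],[0,0,0,0,0.6],[0,0,0,0,0.8],[0,0,0,0,0.8],[0,0,-10,0,0.8],[0,0,-40,0,1],[0,30,-90,0,1],[0,30,-90,0,1]],
  ],
)

```text
time_s: 20.72
eef_pos: [495.5, 140.0, 120.6]
ee_rot: [0.003, 0.999, 0.038, 0.007]
force: [-0.0, -0.1, -0.7]
grip_width: 1.007
```

Run:
```python
from h import *
look("w13"); go(454,-275.4,240,.053+np.pi/2)
```

```text
(262, 280) [(92.5, 17), (93.5, -10), (174.5, 11), (185.5, 14), (192.5, 13)]
(365, 390) [(173.5, 21), (183.5, -10), (184.5, -11)]
brass [[293, 0, 47, 6, 279], [294, 78, 46, 4, 182]]
shift [ -70.6  412.5 -119.8] roll -14.78 | t 20.77 pos [494.2 140.6 118.4] yaw 0.076 F [ 0.5  0.1 -0.4] g 1.003 j6 -0.02
```

View pics/w13.png

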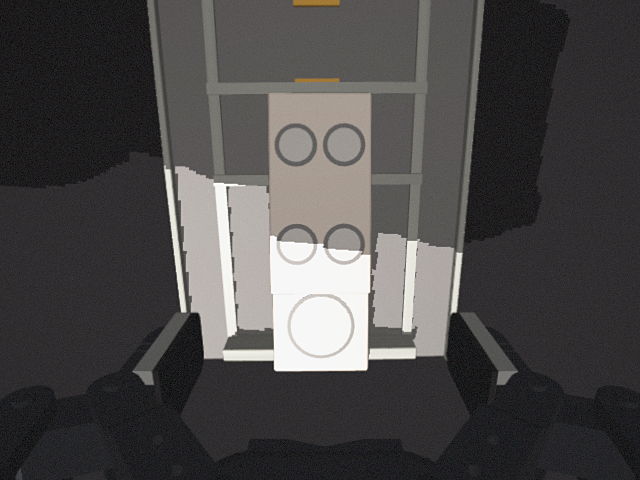

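Request:
move_arm(
  rows=[
    [[0,20,-30,1.6,1],[-8,65,-60,3.3,1],[-18,115,-90,5,1],[-27,165,-112,6.7,1],[-36,215,-120,8.4,1],[-45,265,-120,10.1,1],[-54,315,-120,11.8,1],[-62,362,-120,13.5,1],[-70,400,-120,15.2,1],[-71,412,-120,15.22,1],[-71,412,-120,15.22,1],[-71,412,-120,15.22,1]],
  ],
)

```text
time_s: 22.28
eef_pos: [453.9, -273.6, 240.1]
ee_rot: [-0.002, 0.727, -0.687, 0.005]
force: [0.7, -0.0, 0.6]
grip_width: 1.004
```

Run:
```python
from h import *
c=eyes.capture("wrist"); cv2.imwrite("pics/w14.png",c["color"])
b=[p for p in plates(c) if 100<p[2]<118 and 50<p[3]<62]
for p in b: print(p); go(p[0],p[1],6.5,p[4]+np.pi/2)
```

```text
(454.2, -275.8, 109.5, 56.2, np.float64(0.054), array([326., 201.]))
shift [  0.8   2.1 233.7] roll 0.02 | t 22.32 pos [ 453.9 -273.7  240.2] yaw -1.515 F [ 0.5 -0.5 -0.5] g 1.0 j6 0.75
```

Request:
move_arm(
  rows=[
    [[0.2,0.5,60,0,1],[0.4,1,120,0,1],[0.6,1.5,170,0,1],[0.7,1.9,205,0,1],[0.8,2.1,225,0,1],[0.8,2.1,233.5,0,1],[0.8,2.1,233.5,0,1],[0.8,2.1,233.5,0,0.6],[0.8,2.1,233.5,0,0.4],[0.8,2.1,233.5,0,0],[0.8,2.1,233.5,0,-0.3],[0.8,2.1,233.5,0,-0.3]],
  ],
)

```text
time_s: 23.82
eef_pos: [454.5, -275.9, 7.5]
ee_rot: [-0.002, 0.727, -0.687, 0.006]
force: [-1.0, 2.0, 5.3]
grip_width: 0.646
```

Run:
```python
from h import *
# home TCP of four 491.8,170.4; start of six = +50e-12e
p=np.array([491.8,170.4])+38*np.array([-.0772,.997]); print(p)
go(*p,150,.077)
```

```text
[488.8664 208.286 ]
shift [-480.7  -62.9 -144.8] roll 14.8 | t 23.82 pos [ 454.5 -275.9    7.5] yaw -1.515 F [-1.   2.   5.3] g 0.646 j6 0.74
```

Request:
move_arm(
  rows=[
    [[0,0,-30,0,-0.3],[-20,-3,-85,-1.5,-0.3],[-70,-9,-125,-3.2,-0.3],[-122,-16,-145,-4.9,-0.3],[-175,-23,-145,-6.6,-0.3],[-228,-30,-145,-8.3,-0.3],[-281,-37,-145,-10,-0.3],[-334,-44,-145,-11.7,-0.3],[-387,-51,-145,-13.4,-0.3],[-435,-57,-145,-15,-0.3],[-470,-62,-145,-15.2,-0.3],[-480,-63,-145,-15.2,-0.3]],
  ],
)

```text
time_s: 25.32
eef_pos: [488.7, 209.2, 150.2]
ee_rot: [0.003, 0.999, 0.039, 0.005]
force: [-0.5, 0.7, -1.0]
grip_width: 0.641
```

Request:
move_arm(
  rows=[
    [[0,0,0,0,-0.3],[0,0,0,0,-0.3]],
  ],
)

```text
time_s: 25.58
eef_pos: [488.7, 208.3, 150.3]
ee_rot: [0.003, 0.999, 0.039, 0.005]
force: [0.5, -0.7, -0.1]
grip_width: 0.647
```

Run:
```python
from h import *
look("w15"); go(488.9,208.3,42,.077)
```

```text
(262, 280) [(116.5, 25), (117.5, 20), (126.5, -24), (127.5, -18), (175.5, 11), (176.5, 9), (178.5, 17), (179.5, 29), (180.5, 10), (203.5, -18), (204.5, -17), (205.5, -11), (206.5, -11), (212.5, 15), (213.5, 9)]
(365, 390) [(115.5, 15), (116.5, 22), (125.5, -14), (126.5, -22), (175.5, 13), (178.5, 16), (179.5, 32), (180.5, 11), (202.5, -19), (203.5, -17), (204.5, -10), (211.5, 13)]
brass [[302, 127, 38, 10, 310]]
shift [ -1.   -0.8 108.3] roll 0.01 | t 25.62 pos [488.8 208.2 150.3] yaw 0.078 F [ 0.2  0.6 -1.6] g 0.646 j6 0.11
```

View pics/w15.png

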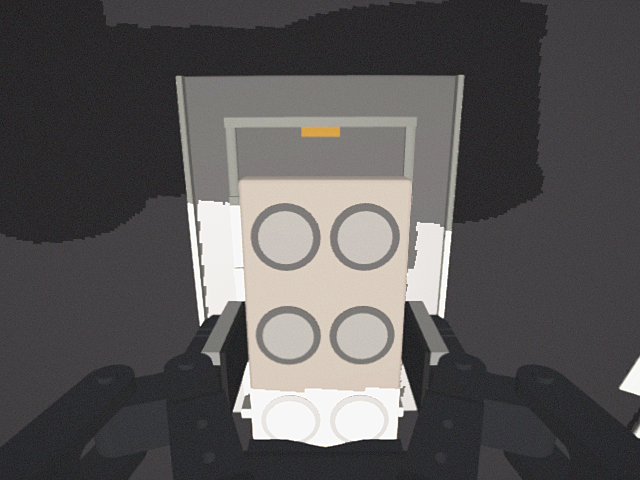

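Request:
move_arm(
  rows=[
    [[-1,-0.8,45,0,-0.3],[-1,-0.8,80,0,-0.3],[-1,-0.8,98,0,-0.3],[-1,-0.8,106,0,-0.3],[-1,-0.8,108,0,-0.3],[-1,-0.8,109,0,-0.3],[-1,-0.8,110,0,-0.3],[-1,-0.8,111,0,-0.3],[-1,-0.8,112,0,-0.3],[-1,-0.8,113,0,-0.3],[-1,-0.8,113,0,-0.3]],
  ],
)

```text
time_s: 27.0
eef_pos: [489.1, 208.4, 37.5]
ee_rot: [0.003, 0.999, 0.039, 0.006]
force: [-0.4, 1.1, 3.1]
grip_width: 0.644
```

Request:
move_arm(
  rows=[
    [[0,0,1,0,-0.3],[0,0,2,0,-0.3],[0,0,3,0,-0.3],[0,0,4,0,-0.3],[0,0,5,0,-0.3],[0,0,6,0,-0.3],[0,0,6,0,-0.3]],
  ],
)

```text
time_s: 27.88
eef_pos: [489.3, 208.4, 31.5]
ee_rot: [0.003, 0.999, 0.039, 0.006]
force: [-0.6, 4.7, 2.5]
grip_width: 0.643
```

Run:
```python
from h import *
look("w16"); go(488.9,208.3,28.7,.077)
```

```text
(262, 280) [(120.5, 27), (121.5, 22), (138.5, -27), (139.5, -16), (177.5, 38), (178.5, 38), (201.5, -13), (202.5, -16), (203.5, -11), (205.5, -10)]
(365, 390) [(120.5, 25), (121.5, 16), (137.5, -15), (138.5, -22), (177.5, 39), (178.5, 35), (200.5, -19), (201.5, -15), (202.5, -10), (208.5, 13)]
brass [[285, 139, 68, 17, 1107]]
shift [-0.4  0.   2.8] roll 0.01 | t 27.93 pos [489.3 208.4  31.5] yaw 0.078 F [-0.3  4.8  3. ] g 0.641 j6 0.11
```

Request:
move_arm(
  rows=[
    [[0,0,1,0,-0.3],[0,0,2,0,-0.3],[0,-2,2,0,-0.3],[0,-4,2.6,0,-0.3],[0,-6,3.1,0,-0.3],[0,-8,3.6,0,-0.3],[0,-10,4.1,0,-0.3],[0,-11.5,4.5,0,-0.3],[0,-12.5,4.8,0,-0.3],[0,-13.3,5,0,-0.3],[0,-13.3,5,0,-0.3]],
  ],
)

```text
time_s: 29.3
eef_pos: [488.3, 221.7, 26.5]
ee_rot: [0.003, 0.999, 0.039, 0.006]
force: [0.1, -0.0, 2.9]
grip_width: 0.645
```

Request:
move_arm(
  rows=[
    [[0,-0.7,0,0,-0.3],[0,-1.4,0,0,-0.3],[0,-2,0,0,-0.3],[0,-2,0,0,-0.3]],
  ],
)

```text
time_s: 29.8
eef_pos: [488.4, 222.1, 26.4]
ee_rot: [0.004, 0.999, 0.039, 0.006]
force: [0.9, -13.2, 5.0]
grip_width: 0.645
```

Run:
```python
from h import *
look("w17"); go(488.9,208.3,28.7,.077)
```

```text
(262, 280) [(161.5, 11), (162.5, 34), (177.5, -12), (178.5, 16), (179.5, 27), (180.5, 11), (181.5, 9), (201.5, -10), (202.5, -19), (203.5, -10), (205.5, -10), (206.5, -9)]
(365, 390) [(161.5, 32), (162.5, 15), (177.5, -13), (178.5, 15), (179.5, 31), (180.5, 11), (200.5, -10), (201.5, -18), (202.5, -12), (208.5, 14)]
brass [[284, 155, 69, 7, 482]]
shift [-0.5 13.8 -2.2] roll 0.01 | t 29.85 pos [488.4 222.1  26.4] yaw 0.078 F [  1.3 -13.1   4.3] g 0.645 j6 0.14
```

Home at 13 N; release and back off for a look.

Request:
move_arm(
  rows=[
    [[0,0,0,0,-0.3],[0,0,0,0,0.4],[0,0,0,0,0.6],[0,0,0,0,0.8],[0,0,0,0,0.8],[0,0,-10,0,0.8],[0,0,-40,0,1],[0,35,-95,0,1],[0,70,-140,0,1],[0,70,-140,0,1]],
  ],
)

```text
time_s: 31.1
eef_pos: [494.0, 152.0, 171.2]
ee_rot: [0.004, 0.999, 0.038, 0.009]
force: [-0.0, -0.1, -0.7]
grip_width: 1.001
```

Run:
```python
from h import *
look("w18"); go(488.9,208.3,28.7,.077)
```

```text
(262, 280) [(105.5, 14), (114.5, -10), (115.5, -18), (166.5, 54), (167.5, 29), (177.5, -24), (178.5, -61), (180.5, 126), (189.5, -44), (190.5, -15), (192.5, 10), (205.5, 12)]
(365, 390) [(104.5, 13), (105.5, 15), (114.5, -18), (179.5, 20), (180.5, 13), (188.5, -24), (199.5, 51), (200.5, 31)]
brass [[297, 20, 39, 4, 140]]
shift [ -1.6 -56.8 139.6] roll -0.0 | t 31.15 pos [492.8 152.8 168.8] yaw 0.077 F [-0.3 -0.  -0.5] g 0.996 j6 0.01
```

View pics/w18.png

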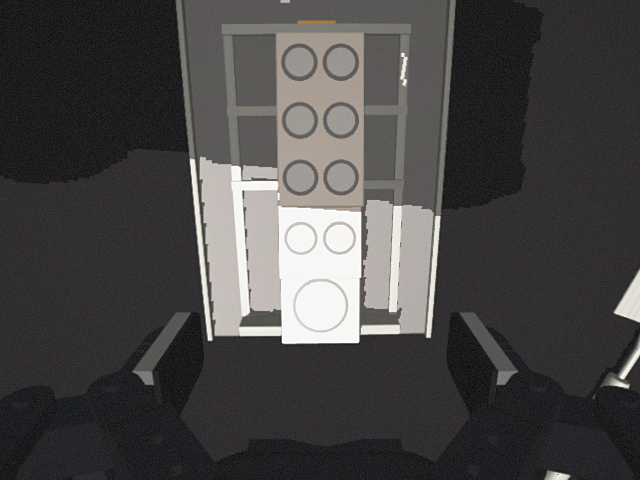

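The three plates lie square and centred (cols 320/320/320). The six-well foot is on the third rib at row 33, with brass showing past it at row 20. The gripper is clear, so I'm handing in.

```bash
python3 -c "
from rig import ctrl
print(ctrl.finish_job())"
```

```text
the job is handed in; nothing more can be done
None
```

All three plates are laid out as asked, and the job was handed in at about 31 s of the 72 s allowed; no verdict was reported. Each plate was gripped across its middle, set down head first so it tipped in the grip until its foot went down, then slid downhill to its rib and released.

**Last checks**
- **Seating:** at the end of each slide the plate stopped moving and the force rose to about 17, 16 and 13 N, all under the 40 N limit.
- **Plungers:** I saw each rib's brass come out on the far side. I had no direct reading of plunger travel, so "in by over 3.5 mm" is inferred from the pictures.
- **Position:** in the last picture the plates are square, wells up, and roughly 1 mm off the comb's middle. Slope and height were not measured directly.
- **Gripper:** open, and more than 100 mm above the plates.
- **Bystanders:** I did not touch any, but I did not re-measure their positions at the end.

**Disagreement:** my first camera estimate of the first rib was about 4 mm uphill of where contact came, or else the plate slipped that much in the grip. I went by touch and close-up views instead.

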